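# Set a graphite electrode gently against the dial gauge

### The arm

A 6-joint arm with a two-finger parallel gripper is mounted at the origin on a cart in front of the work surface, level with it; the furniture and walls round the work are solid. World frame = base frame: x ahead of the robot, y to its left, z up, the work surface at z = 0. Lengths are in m, angles in degrees, forces in N, time in s.
With the tool pointing down it reaches from about 0.35 to 0.85 m from the base axis. Payload 8.1 kg.
Tool frame: the origin (TCP) lies midway between the tips of the shut fingers; the grasp point (between the pads) lies 19 mm behind it (pinch_z is the distance from the TCP to the grasp point, in m); x points along the fingers, y is the direction in which the jaws open and shut, and the axes are right-handed (so a half turn about x gives the same grasp; the last joint's range is limited). The gripper opens to 93 mm and grips with 3 to 60 N. Pads are 15 mm wide; open, the fingers measure 128 mm over their backs; the gripper's body (75 mm by 188 mm) begins 65 mm behind the grasp point.
Start: joints at [60.653, 7.471, 85.268, -0, 87.261, -4.893], TCP at [0.248, 0.546, 0.219] pointing down, gripper open.
Joint ranges: [-169.43, 169.43], [-51.17, 129.36], [1.28, 143.12], [-76.62, 256.62], [0, 156.53], [-152.29, 152.29]. Speed limits (degrees/s): [136.94, 136.94, 159.86, 180, 180, 180].

### API

Orientations are given as a 3x3 rotation matrix whose columns are the frame's x, y, z axes.
In Python, from cell import read_state, grab_frame, get_calibration, hand_in, outline_of, pinch_z gives the robot as it stands.
- The arm moves only by the tool servo_tool, never from a script. Its arguments are lists of equal length, an entry for each row: "translation": the shift along the tool's x, y, z normalised to -1 to 1, where 1 is 80 mm, a list of three; "dr": the turn, a rotation vector about the tool's x, y, z normalised to -1 to 1, where 1 is pi rad, a list of three. A call has 1 to 12 rows; each row shifts and turns the commanded pose from where the row before left it, along the tool's axes as they then stand; what a row does not reach is not made up. A row lasts 1/8 s, in which the tool goes at most 62.5 mm and 10.7 degrees, less where a joint would pass 70% of its speed; a pose out of reach is approached as far as the arm can. A call with a number of a shift or a turn outside -1 to 1 is refused whole. A call with a gripper value outside its range is refused whole. "gripper" is the opening in per cent of the stroke, from 0 (shut) to 100 (fully open), set as the call begins (left out, the last holds). The fingers move at their own pace and stop on an object; the grip force is fixed at half the most. Time passes only in rows, so rows that do not move let the fingers close. It gives the time, the measured TCP pose, the force and the opening at its end, in the units of the state.
- read_state(): the state, without advancing time (a new reading comes with each control period).
- grab_frame(name): name is "scene" or "side" or "wrist"; returns the picture (400x640x3 uint8, red, green, blue); there is no depth.
- get_calibration(name): a dict with "camera_matrix" (3x3 intrinsics, pixels), "rvec" (rotation vector, rad) and "tvec" (3), from world to camera coordinates, as OpenCV has them. Camera axes: x right, y down, z forward; pixel columns grow to the right and rows downward; lengths in m; the calibration is good to about 2 mm. The wrist camera is an equidistant fisheye: a pixel r from the principal point sees the ray r / f radians off the axis. A picture is of the moment at which its call begins: read the wrist's pose just before it. get_calibration takes no time and is no camera call; for the wrist camera it gives the pose at the moment of the call.
- hand_in(): hands the job in, once; it reports no verdict.
Trained networks look in the newest picture that a camera, given by its name, has taken for a name from the list of things; names that differ only in an ending like _2 or _b are one class to them, and where a whole thing is asked for, a point or a joint stands for the part that bears it (a point fixed in the world has none). Each returns a list of dicts, best first, with "p" (0 to 1); they miss things now and then, are a little off and sometimes report something else, mostly with a low value. They report only what shows in the picture. A call takes as long as a camera call. They do not tell look-alikes from the thing itself.
- outline_of(target, camera): "pixels" (400x640 bool, what is visible of it) and "box" ([left, top, right, bottom] in pixels, round what is visible of it).
The state is a dict: "clock": time; "q": joint angles; "joint_vel": joint speeds; "joint_efforts": joint torques, N m; "ee_pos": TCP position; "ee_rot": TCP orientation; "force": force on the tool from outside, world axes, zero at the start; "wrist_torque": the same for the moment, N m; "gripper_width": opening from 0.0 (shut) to 1.0 (fully open).
Only numpy, scipy, OpenCV 4.12 (cv2) and the standard library are available. Lean on these libraries where they do the work, as an engineer would, in place of code of your own. Each camera call takes 0.05 s, during which the arm holds its last target. There are 200 camera calls.

### The job

Take the electrode with the three parallel ribs out of the tray and stand it on the base of the setting gauge, square to the gauge, with its pallet pressed gently against the plunger so that the plunger is pushed in about 3 mm, and leave it there. The gauge is delicate: feel for its tip and never push the plunger in by more than 8 mm, and set the electrode down without a knock. Leave the other two electrodes standing in the tray and do not disturb the ring gauge and the tin.

Things in the scene. Friction and masses are not known exactly. Their poses are not given: they have to be found in the camera images.
- electrode_14: wanted electrode, steel pallet with dark graphite top, 0.8 kg. Origin: centre of its underside, z up. Foot plate 52 x 52 mm, z 0 to 8; pallet body 49 x 49 mm with flat upright sides (grip here, and any side may meet the plunger), z 13 to 47 mm; foot 1 to 2 mm proud of the body. On top three thin parallel graphite ribs along its x, 30 mm long, up to z 65 mm.
- electrode_11: another electrode in the tray, same pallet, 0.8 kg: stepped graphite block with a small round stud on top, 71 mm high. Origin at the centre of its underside. To be left standing where it is.
- electrode_12: another electrode in the tray, same pallet, 0.8 kg: wide graphite block (40 x 68 mm from z 45 to 63 mm, long along its y) with a bevelled top, 79 mm high. Origin at the centre of its underside. To be left standing where it is.
- tray: fixed shallow grey tray, outside 265 (x) x 150 (y) x 28 mm high, walls and floor 4 mm; the three electrodes stand in it in a row along its x, about 82 mm apart, in any order. Origin: centre of its underside.
- setting_gauge: fixed gauge: grey base plate 250 (x) x 100 (y) x 12 mm, origin at the centre of its underside. A dial gauge lies face up on a block clamped somewhere on its +x half, plunger pointing to -x along y = 0 at z 42 mm (30 above the plate). The plunger ends in a flat disc 14 mm across, its face somewhere in x -20 to +25 mm when out (find it by touch); the dial case is 45 mm behind it, top at z 51 mm.
- loading_point (a point): point on the top of the base plate, on the plunger's line, 35 mm from the plate's bare (-x) end, always clear of the plunger: put the electrode down here or above here, then move it along the plate's +x to meet the plunger.
- plunger (a joint): how far the gauge plunger is pushed in, m: 0 = out, 0.010 = end of its travel. The spring pushes back with about 0.7 N at first touch and 0.7 N more for each mm. The dial's needle makes one turn for 10 mm.
- ring_gauge: bystander: loose steel ring 72 mm across, 22 mm high, to be left alone. Origin at the centre of its underside.
- stylus_tin: bystander: loose flat tin 57 x 91 x 19 mm, to be left alone. Origin at the centre of its underside.
Mind the look-alikes: they are no part of the job. What is shaped like the electrode_14 but pink is not meant.

How it is judged:
By the outcome, as a careful person would: the job done as asked, in the order asked, and still so for the second after the job is handed in, with the robot touching nothing.
It also fails if it takes over 64 s, if anything falls off the work surface, if the arm or the gripper's body presses on something with over 40 N, if the wrist force passes 120 N, or if a joint passes its speed limit or range.

## Working session

There is one attempt and no reset: what is moved stays moved. The work goes in short steps, Python scripts to look and compute and a tool call to move; the robot and the scene stay as the last step left them, time stands still between calls to the robot, and variables do not carry over. Pictures are saved under pics/ and viewed, about 8 in all and at most 12, crops included, and the job is handed in when it is done.

Besides the shell and the picture viewer there is one more tool, called after "Call:" as a command line: name --argument value ..., lists and objects as JSON in quotes. servo_tool: Moves the arm, as the interface text tells. Its arguments: {"type":"object","properties":{"translation":{"type":"array","items":{"type":"array","items":{"type":"number","minimum":-1,"maximum":1}}},"dr":{"type":"array","items":{"type":"array","items":{"type":"number","minimum":-1,"maximum":1}}},"gripper":{"type":"number"}},"required":["translation","dr"]}

```bash
mkdir -p pics; ls; python3 - <<'E'
from cell import *
import cv2,numpy as np
print(read_state(), pinch_z)
for n in ['scene','side']:
    im=grab_frame(n); cv2.imwrite(f'pics/{n}0.png',im[...,::-1]); np.save(f'pics/{n}0.npy',im)
    for t in ['electrode_14','electrode_11','electrode_12','tray','setting_gauge','plunger','ring_gauge','stylus_tin']:
        print(n,t,[(round(d['p'],2),d['box']) for d in outline_of(t,n)])
    c=get_calibration(n);print(c)
E
```

```text
pics
{'clock': 0.0, 'q': array([ 6.06540077e+01,  7.51527277e+00,  8.53298965e+01, -1.99604613e-03,
        8.72613286e+01, -4.89205874e+00]), 'joint_vel': array([-0.03035378,  0.0539186 , -0.08184413, -0.0561057 , -0.02819288,
       -0.01373678]), 'joint_efforts': array([ 2.80134926e-03, -5.59830165e+01, -4.91763282e+01,  7.69292051e-02,
        3.54318973e-02, -2.23651632e-04]), 'ee_pos': array([0.24807514, 0.54567985, 0.21757982]), 'ee_rot': array([[-8.80602102e-04,  4.13959128e-01,  9.10295043e-01],
       [-1.63727115e-03,  9.10293579e-01, -4.13960046e-01],
       [-9.99998272e-01, -1.85493390e-03, -1.23843100e-04]]), 'force': array([-0.06416569, -0.38145831, -1.17177173]), 'wrist_torque': array([ 0.01330306, -0.01066595,  0.00259747]), 'gripper_width': 1.0028716131615183} 0.0188
scene electrode_14 [(0.88, [267.0, 124.3, 289.0, 152.9]), (0.69, [339.8, 244.7, 371.8, 281.2]), (0.59, [361.2, 258.6, 412.1, 313.0])]
scene electrode_11 [(0.88, [267.0, 124.3, 289.0, 152.9]), (0.69, [339.8, 244.7, 371.8, 281.2]), (0.59, [361.2, 258.6, 412.1, 313.0])]
scene electrode_12 [(0.88, [267.0, 
[... 951 characters left out ...]
3, 185.1])]
side electrode_12 [(0.92, [279.3, 219.7, 308.4, 257.6]), (0.87, [261.1, 236.4, 293.9, 278.8]), (0.71, [279.6, 207.9, 299.9, 236.3]), (0.69, [362.6, 167.5, 380.3, 185.1])]
side tray []
side setting_gauge [(0.57, [260.4, 182.6, 342.0, 210.9])]
side plunger [(0.68, [239.8, 213.0, 325.1, 292.6])]
side ring_gauge [(0.77, [380.8, 259.7, 415.1, 296.6])]
side stylus_tin [(0.85, [338.5, 246.0, 372.6, 277.8])]
{'camera_matrix': array([[361.32131661,   0.        , 319.56080134],
       [  0.        , 361.32131661, 197.79085095],
       [  0.        ,   0.        ,   1.        ]]), 'rvec': array([ 1.97644536, -0.06797874,  0.01238486]), 'tvec': array([-0.57637677,  0.04285896,  1.00901724])}
```

```bash
python3 - <<'E'
import cv2,numpy as np
a=cv2.imread('pics/scene0.png')[100:350,180:480]; b=cv2.imread('pics/side0.png')[150:310,220:430]
cv2.imwrite('pics/a.png',cv2.resize(a,None,fx=2.4,fy=2.4,interpolation=3)[:600])
cv2.imwrite('pics/b.png',cv2.resize(b,None,fx=3.6,fy=3.6,interpolation=3))
E
```

```text
(no output)
```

View pics/a.png

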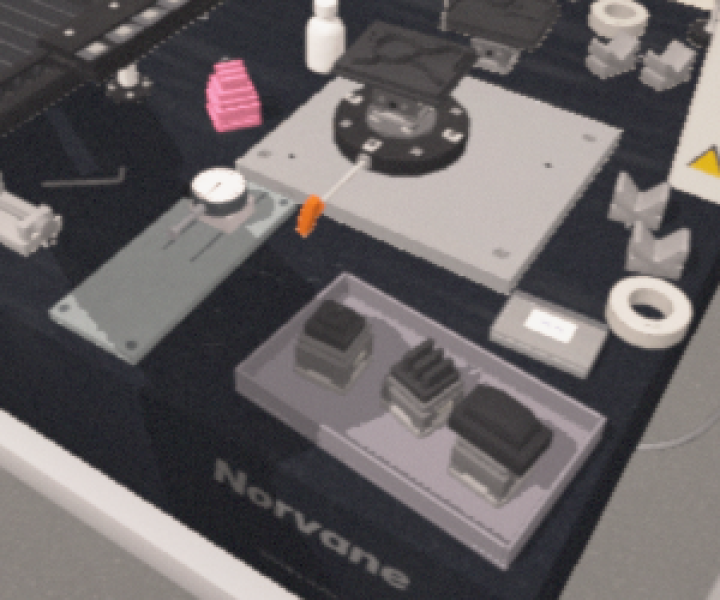

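View pics/b.png

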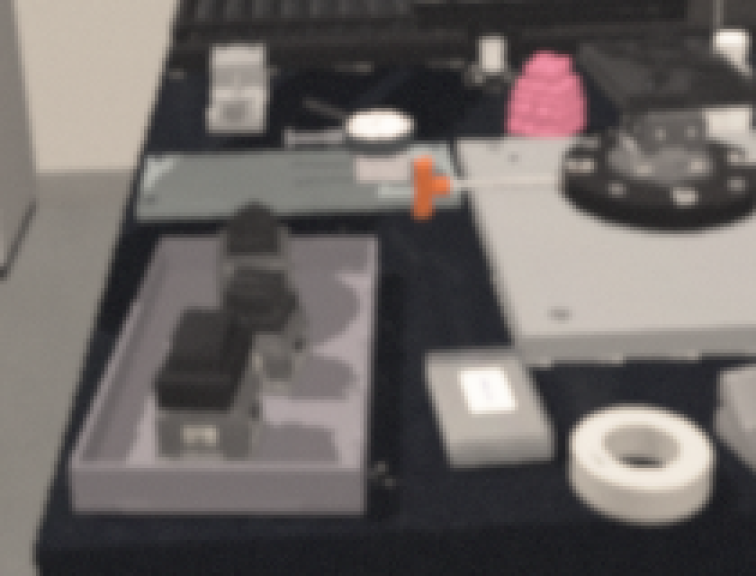

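The candidates for electrode_14 in the scene picture are:
- The stepped block with a stud, about (318,242). This is electrode_11.
- The three-rib piece in the middle of the tray, about (357,260).
- The wide bevelled block, about (388,285). This is electrode_12.
- The pink look-alike, about (278,138).

I choose (357,260). An orange flag sticks out near the gauge's far end, about (309,190), and I have to stay clear of it. Next I'll fit the poses.

```bash
cat > h.py <<'E'
from cell import *
import cv2,numpy as np
def ray(n,uv,z,c=None):
    c=c or get_calibration(n); K=c['camera_matrix'];R=cv2.Rodrigues(np.array(c['rvec'],float))[0];t=np.array(c['tvec']).ravel()
    uv=np.atleast_2d(np.array(uv,float)); p=(uv-K[:2,2])/K[0,0]
    if n=='wrist':
        th=np.linalg.norm(p,axis=1,keepdims=True)+1e-12; d=np.hstack([p/th*np.sin(th),np.cos(th)])
    else: d=np.hstack([p,np.ones((len(p),1))])
    o=-R.T@t; d=d@R
    return o+d*((z-o[2])/d[:,2:])
def proj(n,X,c=None):
    c=c or get_calibration(n); K=c['camera_matrix'];R=cv2.Rodrigues(np.array(c['rvec'],float))[0];t=np.array(c['tvec']).ravel()
    P=np.atleast_2d(X)@R.T+t
    if n=='wrist':
        r=np.linalg.norm(P[:,:2],axis=1,keepdims=True)+1e-12; th=np.arctan2(r,P[:,2:]); q=P[:,:2]/r*th
    else: q=P[:,:2]/P[:,2:]
    return q*K[0,0]+K[:2,2]
E
python3 - <<'E'
from h import *
np.set_printoptions(precision=4,suppress=True)
A=lambda u,v:(180+u/2.4,100+v/2.4)
B=lambda u,v:(220+u/3.6,150+v/3.6)
print('tray rim scene',ray('scene',[A(346,273),A(606,421),A(505,568),A(237,377)],.028))
print('tray rim side',ray('side',[B(158,237),B(378,237),B(365,466),B(72,466)],.028))
print('gauge scene',ray('scene',[A(50,313),A(130,362),A(298,205)],.012))
print('gauge side',ray('side',[B(145,155),B(137,218),B(462,207),B(448,143)],.012))
print('ribs scene',ray('scene',[A(428,372)],.062), 'side',ray('side',[B(262,290)],.06))
print('e11',ray('scene',[A(335,318)],.065),'e12',ray('scene',[A(500,425)],.075))
print('dial',ray('scene',[A(219,187)],.051),ray('side',[B(380,125)],.051))
print('flag',ray('scene',[A(310,215)],.03),ray('side',[B(425,190)],.03))
E
```

```text
tray rim scene [[ 0.5831 -0.1368  0.028 ]
 [ 0.5567 -0.3986  0.028 ]
 [ 0.3975 -0.3868  0.028 ]
 [ 0.4303 -0.1278  0.028 ]]
tray rim side [[ 0.4316 -0.1177  0.028 ]
 [ 0.5844 -0.133   0.028 ]
 [ 0.5601 -0.3942  0.028 ]
 [ 0.4109 -0.3815  0.028 ]]
gauge scene [[ 0.4063  0.0649  0.012 ]
 [ 0.4029 -0.0331  0.012 ]
 [ 0.6528 -0.0351  0.012 ]]
gauge side [[ 0.4027  0.0739  0.012 ]
 [ 0.4088 -0.0503  0.012 ]
 [ 0.6527 -0.0559  0.012 ]
 [ 0.6572  0.0726  0.012 ]]
ribs scene [[ 0.496  -0.2679  0.062 ]] side [[ 0.5078 -0.2616  0.06  ]]
e11 [[ 0.5015 -0.1773  0.065 ]] e12 [[ 0.4714 -0.3405  0.075 ]]
dial [[0.5949 0.0175 0.051 ]] [[0.5968 0.0208 0.051 ]]
flag [[ 0.6298 -0.0654  0.03  ]] [[ 0.6242 -0.0618  0.03  ]]
```

Call:
servo_tool --translation '[[-0.083, -0.4, 0.447], [-0.083, -0.4, 0.447], [-0.083, -0.4, 0.447], [-0.083, -0.4, 0.447], [-0.083, -0.4, 0.447], [-0.083, -0.4, 0.447], [-0.083, -0.4, 0.447], [-0.083, -0.4, 0.447], [-0.083, -0.4, 0.447], [-0.083, -0.4, 0.447], [-0.083, -0.4, 0.447], [-0.083, -0.4, 0.447]]' --dr '[[0, 0, 0], [0, 0, 0], [0, 0, 0], [0, 0, 0], [0, 0, 0], [0, 0, 0], [0, 0, 0], [0, 0, 0], [0, 0, 0], [0, 0, 0], [0, 0, 0], [0, 0, 0]]'

```text
clock: 2.4
ee_pos: [0.4805, 0.0174, 0.2988]
ee_rot: [[0.001, 0.414, 0.91], [0.0, 0.91, -0.414], [-1.0, 0.0, 0.001]]
force: [0.9, -0.0, -0.0]
gripper_width: 0.998
```

```bash
python3 - <<'E'
from h import *
np.set_printoptions(precision=4,suppress=True)
s=read_state();print(s['clock'],s['ee_pos'],s['q'],s['force'])
c=get_calibration('wrist');im=grab_frame('wrist');cv2.imwrite('pics/w1.png',im[...,::-1])
import pickle;pickle.dump(c,open('pics/w1.pkl','wb'))
print(c, -cv2.Rodrigues(np.array(c['rvec']))[0].T@np.array(c['tvec']).ravel())
for t in ['electrode_14','tray','setting_gauge','plunger']:
    print(t,[(round(d['p'],2),d['box']) for d in outline_of(t,'wrist')])
E
```

```text
2.4 [0.4805 0.0174 0.2988] [ -4.0381 -12.3633  96.2546   0.0063  96.0621 -69.5772] [ 0.925  -0.0036 -0.0478]
{'camera_matrix': array([[309.7069,   0.    , 321.1115],
       [  0.    , 309.7069, 204.1565],
       [  0.    ,   0.    ,   1.    ]]), 'rvec': array([-2.4419, -1.5723, -0.2154]), 'tvec': array([-0.2154, -0.4669,  0.3521])} [0.4122 0.0494 0.4648]
electrode_14 [(0.9, [119.7, 233.5, 160.4, 257.1]), (0.72, [194.0, 216.5, 237.6, 252.4]), (0.69, [157.5, 234.9, 197.6, 272.6])]
tray [(0.61, [106.0, 182.0, 266.0, 287.5]), (0.61, [158.7, 234.2, 196.8, 273.9])]
setting_gauge [(0.64, [338.9, 197.6, 344.0, 217.9]), (0.63, [272.8, 110.4, 396.8, 276.7])]
plunger [(0.43, [332.8, 196.8, 344.5, 217.6])]
```

View pics/w1.png

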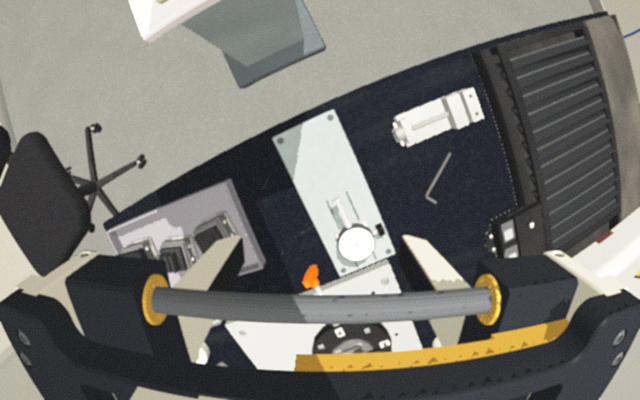

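The wrist picture shows the gauge plate with its corners at about (273,138), (334,110), (397,263) and (341,277). The dial is at (355,244) and the plunger runs to about (334,200). The tray is at the left, with the ribbed electrode at (177,254).

```bash
python3 - <<'E'
from h import *
import pickle
np.set_printoptions(precision=4,suppress=True)
c=pickle.load(open('pics/w1.pkl','rb'))
print(ray('wrist',[(273,138),(334,110),(397,263),(341,277)],.012,c))
print('dial',ray('wrist',[(355.5,244)],.051,c),'tip',ray('wrist',[(334,200),(344,218),(330,197)],.042,c))
print('rim',ray('wrist',[(230,180),(265,270),(107,230)],.028,c))
im=cv2.imread('pics/w1.png')
a=cv2.resize(im[100:290,260:410],None,fx=3,fy=3,interpolation=3)
cv2.imwrite('pics/w1a.png',a)
E
```

```text
[[ 0.4066 -0.0257  0.012 ]
 [ 0.4068  0.0721  0.012 ]
 [ 0.6719  0.0696  0.012 ]
 [ 0.6554 -0.0251  0.012 ]]
dial [[0.5929 0.022  0.051 ]] tip [[0.5218 0.0194 0.042 ]
 [0.5523 0.0218 0.042 ]
 [0.5154 0.0161 0.042 ]]
rim [[ 0.4338 -0.1086  0.028 ]
 [ 0.5859 -0.1284  0.028 ]
 [ 0.4072 -0.3741  0.028 ]]
```

View pics/w1a.png

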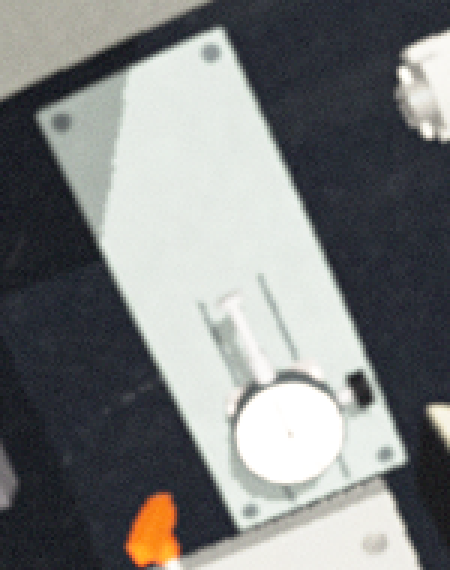

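Call:
servo_tool --translation '[[0, -0.35, 0], [0, -0.35, 0], [0, -0.35, 0], [0, -0.35, 0], [0, -0.35, 0], [0, -0.35, 0], [0, -0.35, 0], [0, 0, 0]]' --dr '[[0.05, 0, 0], [0.05, 0, 0], [0.05, 0, 0], [0.05, 0, 0], [0.05, 0, 0], [0.05, 0, 0], [0.05, 0, 0], [0.042, 0, 0]]'

```text
clock: 3.65
ee_pos: [0.3332, -0.0963, 0.2985]
ee_rot: [[0.001, 0.996, -0.091], [-0.0, -0.091, -0.996], [-1.0, 0.001, 0.0]]
force: [0.1, 0.4, 0.2]
gripper_width: 0.997
```

Call:
servo_tool --translation '[[0, 0.547, 0.245], [0, 0.547, 0.245], [0, 0.547, 0.245], [0, 0.547, 0.245], [0, 0, 0]]' --dr '[[0, 0, 0], [0, 0, 0], [0, 0, 0], [0, 0, 0], [0, 0, 0]]'

```text
clock: 4.28
ee_pos: [0.503, -0.1897, 0.2953]
ee_rot: [[-0.004, 0.996, -0.086], [0.002, -0.086, -0.996], [-1.0, -0.005, -0.002]]
force: [-0.4, 0.1, -0.4]
gripper_width: 0.999
```

```bash
python3 - <<'E'
from h import *
import pickle
np.set_printoptions(precision=4,suppress=True)
w=pickle.load(open('pics/w1.pkl','rb'))
G=lambda L:[(260+u/3,100+v/3) for u,v in L]
print(ray('wrist',G([(37,117),(222,27),(408,463),(240,530)]),.012,w))
print('disc',ray('wrist',G([(219,304),(240,293),(228,298)]),.042,w),'dial',ray('wrist',G([(289,434)]),.051,w))
c=get_calibration('wrist');im=grab_frame('wrist');cv2.imwrite('pics/w2.png',im[...,::-1])
pickle.dump(c,open('pics/w2.pkl','wb'))
print(read_state()['ee_pos'])
for t in ['electrode_14','tray']:
    print(t,[(round(d['p'],2),d['box']) for d in outline_of(t,'wrist')])
p=proj('wrist',[[.496,-.265,.06]],c)[0]; print(p)
x,y=np.clip(p.astype(int),[130,100],[510,300])
print(x-130,y-100)
cv2.imwrite('pics/w2a.png',cv2.resize(im[y-100:y+100,x-130:x+130,::-1],None,fx=3,fy=3,interpolation=3))
E
```

```text
[[ 0.4075 -0.0272  0.012 ]
 [ 0.4055  0.0727  0.012 ]
 [ 0.656   0.0733  0.012 ]
 [ 0.6541 -0.0263  0.012 ]]
disc [[0.523  0.0174 0.042 ]
 [0.5222 0.0285 0.042 ]
 [0.522  0.0224 0.042 ]] dial [[0.5944 0.0227 0.051 ]]
[ 0.5021 -0.1893  0.2965]
electrode_14 [(0.88, [301.5, 146.3, 337.7, 182.1]), (0.75, [300.0, 247.9, 334.6, 294.3])]
tray [(0.82, [267.4, 125.1, 376.2, 294.2])]
[321.859 231.622]
191 131
```

View pics/w2a.png

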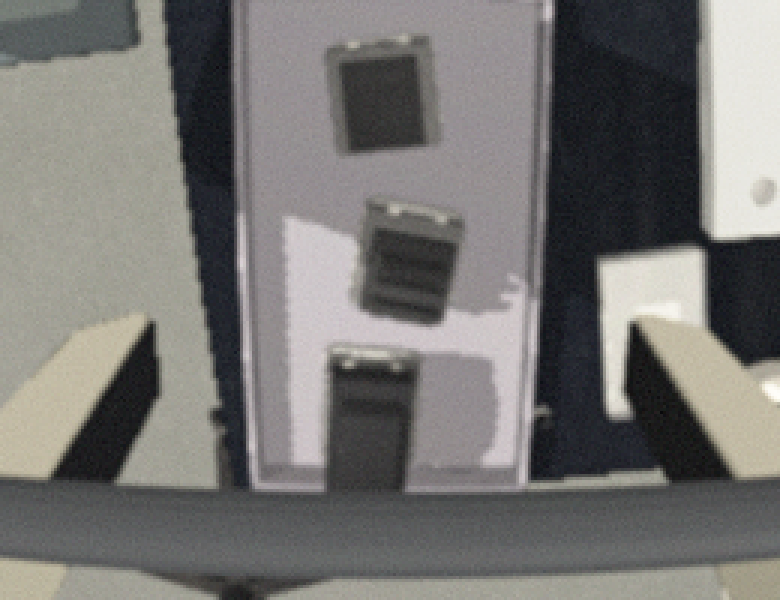

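Call:
servo_tool --translation '[[0.44, 0, -0.125], [0.44, 0, -0.125], [0.44, 0, -0.125], [0.44, 0, -0.125], [0, 0, 0]]' --dr '[[0, 0, 0], [0, 0, 0], [0, 0, 0], [0, 0, 0], [0, 0, 0]]'

```text
clock: 5.05
ee_pos: [0.5029, -0.1487, 0.1558]
ee_rot: [[-0.004, 0.996, -0.086], [0.002, -0.086, -0.996], [-1.0, -0.004, -0.001]]
force: [0.8, -0.3, 0.2]
gripper_width: 0.998
```

```bash
python3 - <<'E'
from h import *
import pickle
np.set_printoptions(precision=4,suppress=True)
c=get_calibration('wrist');im=grab_frame('wrist');cv2.imwrite('pics/w3.png',im[...,::-1])
pickle.dump(c,open('pics/w3.pkl','wb'))
s=read_state();print(s['ee_pos'],s['ee_rot'])
for d in outline_of('electrode_14','wrist'):print(d['p'],d['box'])
p=proj('wrist',[[.498,-.265,.05]],c)[0]; print(p)
x,y=np.clip(p.astype(int),[50,40],[590,350])
print(x-50,y-40)
cv2.imwrite('pics/w3a.png',cv2.resize(im[y-40:y+40,x-50:x+50,::-1],None,fx=7,fy=7,interpolation=3))
E
```

```text
[ 0.5043 -0.1498  0.158 ] [[-0.0005  0.9963 -0.0861]
 [ 0.0001 -0.0861 -0.9963]
 [-1.     -0.0005 -0.0001]]
0.95 [294.3, 192.0, 349.7, 254.1]
0.7 [294.6, 324.9, 338.2, 358.7]
0.55 [306.3, 258.5, 354.8, 294.9]
[326.8056 310.2508]
276 270
```

View pics/w3a.png

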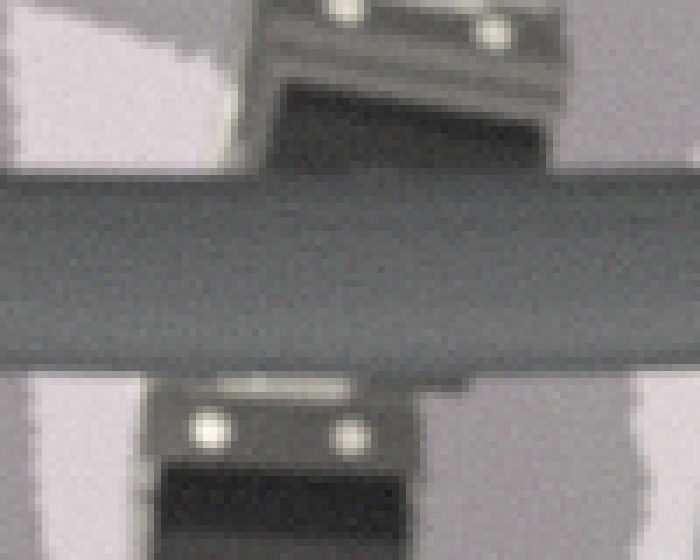

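Call:
servo_tool --translation '[[0, 0, -0.4], [0, 0, -0.4], [0, 0, 0]]' --dr '[[0, 0, 0], [0, 0, 0], [0, 0, 0]]'

```text
clock: 5.52
ee_pos: [0.5123, -0.0861, 0.1605]
ee_rot: [[0.004, 0.996, -0.085], [-0.001, -0.085, -0.996], [-1.0, 0.004, 0.001]]
force: [0.4, 0.0, -0.3]
gripper_width: 1.001
```

```bash
python3 - <<'E'
from h import *
import pickle
np.set_printoptions(precision=4,suppress=True)
c=get_calibration('wrist');im=grab_frame('wrist');cv2.imwrite('pics/w4.png',im[...,::-1])
pickle.dump(c,open('pics/w4.pkl','wb'))
s=read_state();print(s['ee_pos'],s['ee_rot'])
for d in outline_of('electrode_14','wrist'):print(d['p'],d['box'])
p=proj('wrist',[[.498,-.265,.05]],c)[0]; print(p)
x,y=np.clip(p.astype(int),[50,40],[590,350])
print(x-50,y-40)
cv2.imwrite('pics/w4a.png',cv2.resize(im[y-40:y+40,x-50:x+50,::-1],None,fx=7,fy=7,interpolation=3))
E
```

```text
[ 0.5121 -0.0871  0.1601] [[ 0.0038  0.9963 -0.0858]
 [-0.0013 -0.0858 -0.9963]
 [-1.      0.0039  0.001 ]]
0.96 [290.0, 248.6, 343.0, 296.9]
0.78 [480.2, 0.4, 540.2, 32.3]
0.74 [304.6, 324.0, 348.7, 356.0]
0.5 [295.8, 351.0, 307.8, 370.2]
[321.9697 350.365 ]
271 310
```

View pics/w4a.png

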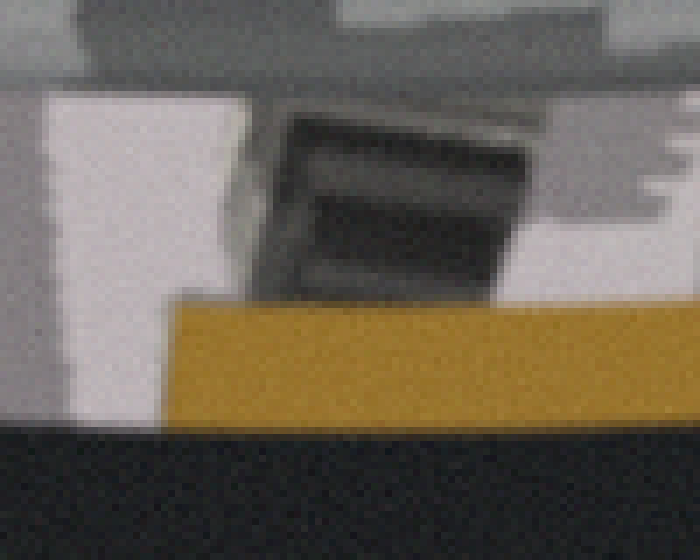

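Call:
servo_tool --translation '[[0, 0, 0.62], [0, 0, 0.62], [0, 0, 0.62], [0, 0, 0], [0, 0, 0]]' --dr '[[0, 0, 0], [0, 0, 0], [0, 0, 0], [0.047, 0, 0], [0, 0, 0]]'

```text
clock: 6.25
ee_pos: [0.4975, -0.237, 0.1583]
ee_rot: [[0.001, 0.972, -0.235], [-0.001, -0.235, -0.972], [-1.0, 0.001, 0.0]]
force: [-0.0, 1.1, -0.2]
gripper_width: 0.998
```

```bash
python3 - <<'E'
from h import *
import pickle
np.set_printoptions(precision=4,suppress=True)
c=get_calibration('wrist');im=grab_frame('wrist');cv2.imwrite('pics/w5.png',im[...,::-1])
pickle.dump(c,open('pics/w5.pkl','wb'))
s=read_state();print(s['ee_pos'],s['ee_rot'])
for d in outline_of('electrode_14','wrist'):print(d['p'],d['box'])
p=proj('wrist',[[.498,-.265,.05]],c)[0]; print(p)
x,y=np.clip(p.astype(int),[50,40],[590,350])
print(x-50,y-40)
cv2.imwrite('pics/w5a.png',cv2.resize(im[y-40:y+40,x-50:x+50,::-1],None,fx=7,fy=7,interpolation=3))
E
```

```text
[ 0.4977 -0.2363  0.1582] [[ 0.0007  0.9728 -0.2315]
 [-0.0005 -0.2315 -0.9728]
 [-1.      0.0008  0.0003]]
0.6 [305.6, 184.5, 359.4, 244.4]
0.58 [299.8, 253.6, 351.6, 329.5]
0.46 [479.7, 234.0, 528.8, 258.7]
[329.0677 230.4402]
279 190
```

View pics/w5a.png

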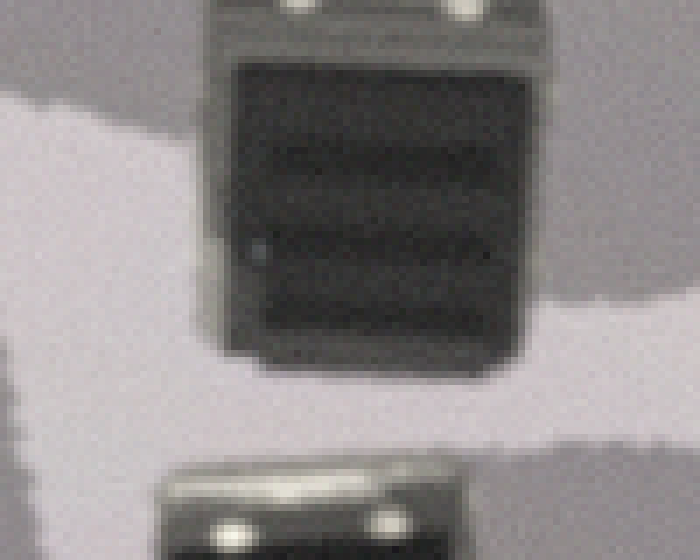

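The crop shows the ribbed electrode, with three ribs running left to right. Its graphite top has corners at about (235,66), (529,74), (520,355) and (228,355) in the crop. The choice is confirmed.

```bash
python3 - <<'E'
from h import *
import pickle
np.set_printoptions(precision=4,suppress=True)
c=pickle.load(open('pics/w5.pkl','rb'))
P=lambda L:[(279+u/7,190+v/7) for u,v in L]
R=np.array([[.9728,-.2315],[-.2315,-.9728]]).T; tcp=np.array([.4977,-.2363])
for z in (.051,.056,.06):
    q=ray('wrist',P([(235,66),(529,74),(520,355),(228,355)]),z,c)[:,:2]
    print(z,'ctr',q.mean(0),'tool',R@(q.mean(0)-tcp),'sizes',np.linalg.norm(np.roll(q,-1,0)-q,axis=1),
     'ang',[np.degrees(np.arctan2(*(d[::-1]))) for d in (q[1]-q[0],q[2]-q[3],q[0]-q[3],q[1]-q[2])])
b=ray('wrist',P([(205,40),(552,40)]),.051,c)[:,:2];print('body top y40',b,R@(b.mean(0)-tcp),np.linalg.norm(b[1]-b[0]))
# predicted model overlay
for tx,ty in [(b.mean(0)[0],-.262)]:
    pass
rib=ray('wrist',P([(270,240),(490,240),(270,315),(490,315),(275,155),(490,155)]),.06,c)[:,:2];print('ribs',rib, R@(rib.mean(0)-tcp), np.degrees(np.arctan2(*(rib[1]-rib[0])[::-1])))
# tip in the scene view
E
```

```text
0.051 ctr [ 0.5039 -0.2562] tool [0.0106 0.0179] sizes [0.0385 0.0397 0.0399 0.0407] ang [np.float64(-15.16404968857277), np.float64(-13.75901225448249), np.float64(74.61368880041731), np.float64(76.53937775715806)]
0.056 ctr [ 0.504  -0.2545] tool [0.0104 0.0162] sizes [0.0378 0.039  0.0391 0.0399] ang [np.float64(-15.164049688572678), np.float64(-13.759012254482379), np.float64(74.61368880041734), np.float64(76.53937775715795)]
0.06 ctr [ 0.5042 -0.2531] tool [0.0102 0.0149] sizes [0.0372 0.0384 0.0385 0.0393] ang [np.float64(-15.164049688572714), np.float64(-13.759012254482515), np.float64(74.61368880041731), np.float64(76.53937775715805)]
body top y40 [[ 0.4873 -0.2274]
 [ 0.5313 -0.238 ]] [ 0.0105 -0.0062] 0.04526599574654646
ribs [[ 0.4898 -0.2531]
 [ 0.5175 -0.2598]
 [ 0.4874 -0.2632]
 [ 0.5154 -0.27  ]
 [ 0.4932 -0.242 ]
 [ 0.5199 -0.2485]] [0.0106 0.0178] -13.6816932186762
```

Call:
servo_tool --translation '[[0, 0.131, 0.237], [0, 0, 0], [0.45, 0, 0], [0.45, 0, 0], [0, 0, 0], [0, 0, 0]]' --dr '[[0.0045, 0, 0], [0, 0, 0], [0, 0, 0], [0, 0, 0], [0, 0, 0], [0, 0, 0]]' --gripper 71

```text
clock: 7.1
ee_pos: [0.5042, -0.2559, 0.087]
ee_rot: [[0.001, 0.969, -0.245], [-0.001, -0.245, -0.969], [-1.0, 0.001, 0.0]]
force: [0.2, -0.2, 0.6]
gripper_width: 0.713
```

```bash
python3 - <<'E'
from h import *
s=read_state();print(s['ee_pos'],s['ee_rot'],s['gripper_width'])
c=get_calibration('wrist');im=grab_frame('wrist');cv2.imwrite('pics/w6.png',im[...,::-1])
cv2.imwrite('pics/w6a.png',cv2.resize(im[130:370,200:440,::-1],None,fx=2.5,fy=2.5,interpolation=3))
E
```

```text
[ 0.50421837 -0.25593509  0.0869554 ] [[ 1.04316813e-03  9.69413841e-01 -2.45429658e-01]
 [-5.51317918e-04 -2.45429197e-01 -9.69414362e-01]
 [-9.99999304e-01  1.14657193e-03  2.78431305e-04]] 0.7134004420492261
```

View pics/w6a.png

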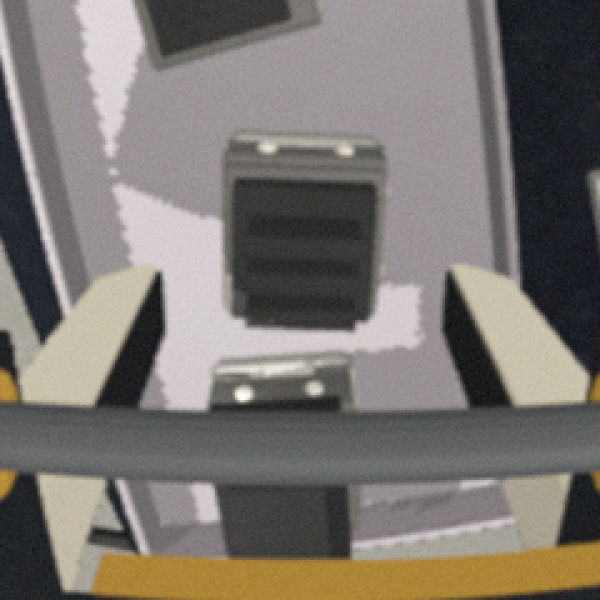

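```bash
python3 - <<'E'
from h import *
c=get_calibration('wrist')
f=lambda X:(proj('wrist',X,c)-[200,130])*2.5
R=np.array([[.9694,-.2454],[-.2454,-.9694]]); 
def pts(cx,cy,h,z): return [list(np.array([cx,cy])+R@np.array(v))+[z] for v in [(-h,-h),(h,-h),(h,h),(-h,h)]]
np.set_printoptions(precision=1,suppress=True)
for ctr in [(.504,-.256),(.503,-.260),(.502,-.264)]:
    print(ctr,'top51',f(pts(*ctr,.0245,.051)).tolist()); print(' foot top',f(pts(*ctr,.026,.012))[:2].tolist())
E
```

```text
(0.504, -0.256) top51 [[211.30785027299638, 164.52034339454423], [392.04932030863074, 164.3827055749209], [385.87447908283264, 327.74743462044256], [217.69268528145147, 327.92075897256325]]
 foot top [[220.17970415937896, 130.18140293634679], [382.9327142656389, 130.06592894008136]]
(0.503, -0.26) top51 [[211.81546206413003, 179.19704715262247], [391.64664519328255, 179.05568710477348], [385.33309618401927, 340.27258758731676], [218.33539720151236, 340.4491735400102]]
 foot top [[220.53279829154604, 142.77014741686423], [382.66869771436336, 142.65215819378403]]
(0.502, -0.264) top51 [[212.3392980331768, 193.7247913693419], [391.22718723318854, 193.57958735771342], [384.785283127961, 352.5939970952902], [218.98344916786655, 352.773855736057]]
 foot top [[220.89748531962314, 155.26910147388833], [382.39282270421097, 155.14849652130215]]
```

Call:
servo_tool --translation '[[0.29, 0, 0.01], [0.29, 0, 0], [0.2, 0, 0], [0.08, 0, 0], [0, 0, 0]]' --dr '[[0, 0, 0], [0, 0, 0], [0, 0, 0], [0, 0, 0], [0, 0, 0]]'

```text
clock: 7.78
ee_pos: [0.5036, -0.257, 0.0171]
ee_rot: [[0.0, 0.969, -0.247], [-0.0, -0.247, -0.969], [-1.0, 0.0, 0.0]]
force: [-0.8, -0.3, -0.4]
gripper_width: 0.708
```

Call:
servo_tool --translation '[[0, 0, 0], [0, 0, 0], [0, 0, 0], [0, 0, 0], [0, 0, 0], [0, 0, 0], [0, 0, 0], [0, 0, 0]]' --dr '[[0, 0, 0], [0, 0, 0], [0, 0, 0], [0, 0, 0], [0, 0, 0], [0, 0, 0], [0, 0, 0], [0, 0, 0]]' --gripper 0

```text
clock: 8.78
ee_pos: [0.5038, -0.2572, 0.0175]
ee_rot: [[0.001, 0.969, -0.247], [-0.001, -0.247, -0.969], [-1.0, 0.001, 0.0]]
force: [-1.1, 0.9, 5.9]
gripper_width: 0.528
```

Call:
servo_tool --translation '[[-0.05, 0, 0], [-0.1, 0, 0], [-0.35, 0, 0], [-0.5, 0, 0], [-0.5, 0, 0], [0, 0, 0], [0, 0, 0]]' --dr '[[0, 0, 0], [0, 0, 0], [0, 0, 0], [0, 0, 0], [0, 0, 0], [0, 0, 0], [0, 0, 0]]'

```text
clock: 9.65
ee_pos: [0.5024, -0.2562, 0.1346]
ee_rot: [[-0.002, 0.969, -0.247], [0.001, -0.247, -0.969], [-1.0, -0.002, -0.001]]
force: [-0.7, -0.4, -8.9]
gripper_width: 0.528
```

Call:
servo_tool --translation '[[0, -0.2, -0.4], [0, -0.266, -0.531], [0, -0.266, -0.531], [0, -0.266, -0.531], [0, -0.266, -0.531], [0, -0.266, -0.531], [0, -0.066, -0.131], [0, 0, 0]]' --dr '[[0, 0, 0], [0, 0, 0], [0, 0, 0], [0, 0, 0], [0, 0, 0], [0, 0, 0], [0, 0, 0], [0, 0, 0]]'

```text
clock: 10.65
ee_pos: [0.4412, 0.0221, 0.1347]
ee_rot: [[-0.003, 0.97, -0.245], [-0.0, -0.245, -0.97], [-1.0, -0.003, 0.001]]
force: [0.2, -0.1, -8.1]
gripper_width: 0.525
```

Call:
servo_tool --translation '[[0, 0, 0], [0, 0, 0], [0, 0, 0], [0, 0, 0], [0, 0, 0], [0, 0, 0], [0, 0, 0], [0, 0, 0], [0, 0, 0], [0, 0, 0], [0, 0, 0], [0, 0, 0]]' --dr '[[0.0425, 0, 0], [0.0425, 0, 0], [0.0425, 0, 0], [0.0425, 0, 0], [0.0425, 0, 0], [0.0425, 0, 0], [0.0425, 0, 0], [0.0425, 0, 0], [0.0425, 0, 0], [0.0375, 0, 0], [0, 0, 0], [0, 0, 0]]'

```text
clock: 12.15
ee_pos: [0.4424, 0.0209, 0.1362]
ee_rot: [[-0.001, 0.004, -1.0], [-0.0, -1.0, -0.004], [-1.0, 0.0, 0.001]]
force: [-0.2, -0.3, -8.3]
gripper_width: 0.528
```

```bash
python3 - <<'E'
from h import *
import pickle
np.set_printoptions(precision=4,suppress=True)
s=read_state();print(s['clock'],s['ee_pos'],s['ee_rot'],s['q'],s['force'],s['wrist_torque'])
c=get_calibration('wrist');im=grab_frame('wrist');cv2.imwrite('pics/w7.png',im[...,::-1])
pickle.dump(c,open('pics/w7.pkl','wb'))
print((proj('wrist',[[.4065,-.027,.012],[.4065,.073,.012],[.655,.073,.012],[.655,-.027,.012],[.522,.0225,.042],[.594,.0225,.051]],c)))
cv2.imwrite('pics/w7a.png',cv2.resize(im[:,100:560,::-1],None,fx=1.5,fy=1.5,interpolation=3))
E
```

```text
12.15 [0.4424 0.0209 0.1362] [[-0.0009  0.0037 -1.    ]
 [-0.0002 -1.     -0.0037]
 [-1.      0.0002  0.0009]] [ -3.9205 -14.5238 115.0615  -0.0153  79.5151  85.8714] [-0.2471 -0.255  -8.3457] [-0.0007  0.1591 -0.0878]
[[369.3061 231.8853]
 [270.2643 231.5246]
 [268.5946 -16.4519]
 [372.8521 -16.1435]
 [320.6574 113.2612]
 [321.      27.1076]]
```

View pics/w7a.png

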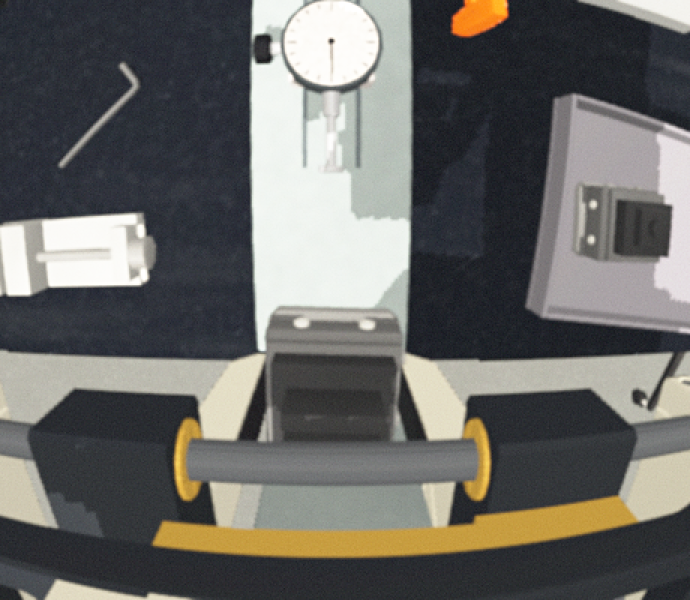

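The picture shows the electrode held square over the plate's bare end. The dial is at pixel (321,28) and the plunger disc at about (321,113), both within a pixel of prediction. I'll refine the plate yaw from its long edges.

```bash
python3 - <<'E'
from h import *
import pickle
np.set_printoptions(precision=4,suppress=True)
c=pickle.load(open('pics/w7.pkl','rb'))
g=cv2.GaussianBlur(cv2.cvtColor(cv2.imread('pics/w7.png'),cv2.COLOR_BGR2GRAY),(3,3),0).astype(float)
for side,y in (('L',.073),('R',-.027)):
    P=[]
    for x in np.linspace(.44,.63,60):
        u,v=proj('wrist',[[x,y,.012]],c)[0]; r=int(round(v))
        if r<1: continue
        lo=int(u)-8; w=np.abs(np.diff(g[r,lo:lo+17])); k=int(w.argmax())
        if w[k]<15: continue
        kk=slice(max(k-1,0),k+2); P.append((lo+.5+(np.arange(17)[kk]*w[kk]).sum()/w[kk].sum(),r))
    q=ray('wrist',P,.012,c)
    f=np.polyfit(q[:,0],q[:,1],1); res=q[:,1]-np.polyval(f,q[:,0]); m=abs(res)<.002; f=np.polyfit(q[m,0],q[m,1],1)
    print(side,len(P),m.sum(),'yaw',np.degrees(np.arctan(f[0])),'y at .53',np.polyval(f,.53),res[m].std())
E
```

```text
L 60 60 yaw 0.30007742380013797 y at .53 0.07280203212846739 0.00021350818534381942
R 60 60 yaw 0.23434150147729804 y at .53 -0.027163538099345262 0.0002518340254510139
```

Call:
servo_tool --translation '[[0.3, -0.019, 0], [0.3, 0, 0], [0.3, 0, 0], [0.25, 0, 0], [0.15, 0, 0], [0, 0, 0], [0, 0, 0]]' --dr '[[0, 0, 0], [0, 0, 0], [0, 0, 0], [0, 0, 0], [0, 0, 0], [0, 0, 0], [0, 0, 0]]'

```text
clock: 13.08
ee_pos: [0.4433, 0.0231, 0.0336]
ee_rot: [[0.001, 0.002, -1.0], [-0.0, -1.0, -0.002], [-1.0, 0.0, -0.001]]
force: [0.2, -0.3, -7.8]
gripper_width: 0.529
```

Call:
servo_tool --translation '[[0.006, 0, 0], [0.006, 0, 0], [0.006, 0, 0], [0.006, 0, 0], [0.006, 0, 0], [0.006, 0, 0], [0, 0, 0]]' --dr '[[0, 0, 0], [0, 0, 0], [0, 0, 0], [0, 0, 0], [0, 0, 0], [0, 0, 0], [0, 0, 0]]'

```text
clock: 13.95
ee_pos: [0.4424, 0.0232, 0.0298]
ee_rot: [[-0.0, 0.002, -1.0], [0.0, -1.0, -0.002], [-1.0, -0.0, 0.0]]
force: [0.1, 0.3, -7.7]
gripper_width: 0.526
```

Call:
servo_tool --translation '[[0.006, 0, 0], [0.006, 0, 0], [0.006, 0, 0], [0.006, 0, 0], [0.006, 0, 0], [0.006, 0, 0], [0, 0, 0]]' --dr '[[0, 0, 0], [0, 0, 0], [0, 0, 0], [0, 0, 0], [0, 0, 0], [0, 0, 0], [0, 0, 0]]'

```text
clock: 14.82
ee_pos: [0.4425, 0.0232, 0.0269]
ee_rot: [[-0.0, 0.002, -1.0], [0.0, -1.0, -0.002], [-1.0, -0.0, 0.0]]
force: [-0.1, -0.4, -7.7]
gripper_width: 0.529
```

Call:
servo_tool --translation '[[0.005, 0, 0], [0.005, 0, 0], [0, 0, 0]]' --dr '[[0, 0, 0], [0, 0, 0], [0, 0, 0]]'

```text
clock: 15.2
ee_pos: [0.4424, 0.0232, 0.0261]
ee_rot: [[-0.0, 0.002, -1.0], [0.0, -1.0, -0.002], [-1.0, -0.0, 0.0]]
force: [-0.0, -0.2, -7.6]
gripper_width: 0.523
```

Call:
servo_tool --translation '[[0.004, 0, 0], [0.004, 0, 0], [0, 0, 0]]' --dr '[[0, 0, 0], [0, 0, 0], [0, 0, 0]]'

```text
clock: 15.58
ee_pos: [0.4425, 0.0232, 0.0255]
ee_rot: [[-0.0, 0.002, -1.0], [0.0, -1.0, -0.002], [-1.0, -0.0, 0.0]]
force: [-0.2, 0.6, -7.4]
gripper_width: 0.523
```

Call:
servo_tool --translation '[[0.004, 0, 0], [0.004, 0, 0], [0, 0, 0]]' --dr '[[0, 0, 0], [0, 0, 0], [0, 0, 0]]'

```text
clock: 15.95
ee_pos: [0.4426, 0.0231, 0.0255]
ee_rot: [[-0.0, 0.002, -1.0], [-0.0, -1.0, -0.002], [-1.0, 0.0, 0.0]]
force: [-5.8, 0.3, 3.1]
gripper_width: 0.529
```

Call:
servo_tool --translation '[[-0.013, 0, 0], [0, 0, 0], [0, 0, -0.08], [0, 0, -0.15], [0, 0, -0.15], [0, 0, -0.1], [0, 0, -0.05], [0, 0, 0], [0, 0, 0]]' --dr '[[-0.0008, 0, 0], [0, 0, 0], [0, 0, 0], [0, 0, 0], [0, 0, 0], [0, 0, 0], [0, 0, 0], [0, 0, 0], [0, 0, 0]]'

```text
clock: 17.08
ee_pos: [0.4845, 0.0234, 0.0257]
ee_rot: [[-0.001, 0.005, -1.0], [0.0, -1.0, -0.005], [-1.0, -0.0, 0.001]]
force: [0.0, -0.6, -7.4]
gripper_width: 0.527
```

```bash
python3 - <<'E'
from h import *
import pickle
s=read_state();print(s['clock'],s['ee_pos'],s['ee_rot'],s['force'])
c=get_calibration('wrist');im=grab_frame('wrist');cv2.imwrite('pics/w8.png',im[...,::-1])
print(proj('wrist',[[.522,.0225,.042],[.5115,.0225,.059],[.594,.0225,.051]],c))
cv2.imwrite('pics/w8a.png',cv2.resize(im[50:290,230:410,::-1],None,fx=2.5,fy=2.5,interpolation=3))
E
```

```text
17.075 [0.48449175 0.02335977 0.02571272] [[-6.40003333e-04  4.52342574e-03 -9.99989564e-01]
 [ 3.32621766e-05 -9.99989769e-01 -4.52344795e-03]
 [-9.99999795e-01 -3.61568512e-05  6.39846326e-04]] [ 4.64796660e-03 -6.16127506e-01 -7.40679854e+00]
[[325.16739745 194.35103968]
 [325.46047202 225.7355268 ]
 [326.40031773  43.86012883]]
```

View pics/w8a.png

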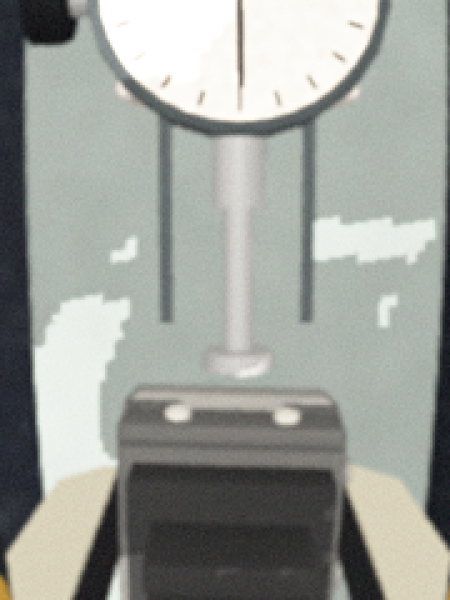

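The picture shows the plunger disc at pixel (325,196), centred ahead of the pallet with a gap of about 10 mm. The needle is at its rest mark. I'll feel forward now.

Call:
servo_tool --translation '[[0, 0, -0.0125], [0, 0, -0.0125], [0, 0, -0.0125], [0, 0, -0.0125], [0, 0, -0.0125], [0, 0, -0.0125], [0, 0, 0], [0, 0, 0]]' --dr '[[0, 0, 0], [0, 0, 0], [0, 0, 0], [0, 0, 0], [0, 0, 0], [0, 0, 0], [0, 0, 0], [0, 0, 0]]'

```text
clock: 18.12
ee_pos: [0.4909, 0.0234, 0.0259]
ee_rot: [[-0.0, 0.005, -1.0], [-0.0, -1.0, -0.005], [-1.0, 0.0, 0.0]]
force: [-0.3, 0.4, -7.8]
gripper_width: 0.531
```

Call:
servo_tool --translation '[[0, 0, -0.0125], [0, 0, -0.0125], [0, 0, 0]]' --dr '[[0, 0, 0], [0, 0, 0], [0, 0, 0]]'

```text
clock: 18.5
ee_pos: [0.4931, 0.0234, 0.026]
ee_rot: [[0.0, 0.005, -1.0], [-0.0, -1.0, -0.005], [-1.0, 0.0, -0.0]]
force: [0.3, -0.4, -8.5]
gripper_width: 0.527
```

Call:
servo_tool --translation '[[0, 0, -0.0125], [0, 0, 0]]' --dr '[[0, 0, 0], [0, 0, 0]]'

```text
clock: 18.75
ee_pos: [0.494, 0.0234, 0.0259]
ee_rot: [[0.0, 0.005, -1.0], [-0.0, -1.0, -0.005], [-1.0, 0.0, -0.0]]
force: [-0.3, -0.1, -8.1]
gripper_width: 0.524
```

Call:
servo_tool --translation '[[0, 0, -0.0125], [0, 0, 0]]' --dr '[[0, 0, 0], [0, 0, 0]]'

```text
clock: 19.0
ee_pos: [0.495, 0.0234, 0.0259]
ee_rot: [[0.0, 0.005, -1.0], [-0.0, -1.0, -0.005], [-1.0, 0.0, -0.0]]
force: [-0.5, 0.8, -7.6]
gripper_width: 0.527
```

Call:
servo_tool --translation '[[0, 0, -0.0125], [0, 0, 0]]' --dr '[[0, 0, 0], [0, 0, 0]]'

```text
clock: 19.25
ee_pos: [0.496, 0.0234, 0.0259]
ee_rot: [[0.0, 0.004, -1.0], [0.0, -1.0, -0.004], [-1.0, -0.0, -0.0]]
force: [-0.2, -0.2, -8.1]
gripper_width: 0.527
```

```bash
cat > needle.py <<'E'
from h import *
def needle(im,c,r0=15,r1=35):
    g=cv2.cvtColor(im,cv2.COLOR_RGB2GRAY).astype(np.float32)
    cx,cy=proj('wrist',[[.594,.0227,.051]],c)[0]
    a=np.arange(0,360,1.0); best=None
    for dx in range(-3,4):
      for dy in range(-3,4):
        r=np.arange(r0,r1)[:,None]; t=np.radians(a)[None]
        v=cv2.remap(g,(cx+dx+r*np.sin(t)).astype(np.float32),(cy+dy+r*np.cos(t)).astype(np.float32),1,borderValue=255).mean(0)
        d=np.median(v)-v; k=int(d.argmax())
        if best is None or d[k]>best[0]: best=(d[k],a[k],dx,dy)
    return best   # angle 0 = image down, 90 = right
if __name__=='__main__':
    F=[]
    for i in range(6):
        c=get_calibration('wrist');im=grab_frame('wrist');F.append(read_state()['force'])
    s=read_state();print(s['clock'],s['ee_pos'].round(4),'F',np.mean(F,0).round(2),'needle',needle(im,c))
    cv2.imwrite('pics/last.png',im[...,::-1])
E
python3 needle.py
```

```text
19.55 [0.4959 0.0234 0.0259] F [-0.2   0.35 -7.97] needle (np.float32(124.18472), np.float64(4.0), -2, -3)
```

Call:
servo_tool --translation '[[0, 0, -0.0125], [0, 0, 0]]' --dr '[[0, 0, 0], [0, 0, 0]]'

```text
clock: 19.8
ee_pos: [0.4971, 0.0234, 0.026]
ee_rot: [[0.0, 0.005, -1.0], [-0.0, -1.0, -0.005], [-1.0, 0.0, -0.0]]
force: [-0.0, -0.2, -8.2]
gripper_width: 0.526
```

```bash
python3 needle.py
```

```text
20.1 [0.4969 0.0234 0.0259] F [ 0.27 -0.12 -8.16] needle (np.float32(124.506516), np.float64(4.0), -2, -3)
```

Needle detection works, and there is no contact yet. The reading of 4° is the zero. I'll continue.

Call:
servo_tool --translation '[[0, 0, -0.0125], [0, 0, 0]]' --dr '[[0, 0, 0], [0, 0, 0]]'

```text
clock: 20.35
ee_pos: [0.4978, 0.0234, 0.0258]
ee_rot: [[-0.0, 0.005, -1.0], [-0.0, -1.0, -0.005], [-1.0, 0.0, 0.0]]
force: [0.2, -0.9, -7.9]
gripper_width: 0.532
```

```bash
python3 needle.py
```

```text
20.65 [0.4979 0.0234 0.0259] F [-0.44 -0.32 -7.7 ] needle (np.float32(126.97391), np.float64(1.0), -1, -3)
```

Call:
servo_tool --translation '[[0, 0, -0.0125], [0, 0, 0]]' --dr '[[0, 0, 0], [0, 0, 0]]'

```text
clock: 20.9
ee_pos: [0.4988, 0.0234, 0.0259]
ee_rot: [[-0.0, 0.005, -1.0], [-0.0, -1.0, -0.005], [-1.0, 0.0, 0.0]]
force: [-2.1, -0.2, -8.2]
gripper_width: 0.525
```

```bash
python3 needle.py
```

```text
21.2 [0.4988 0.0234 0.0259] F [-1.22  0.01 -7.3 ] needle (np.float32(134.53896), np.float64(326.0), 0, -1)
```

Call:
servo_tool --translation '[[0, 0, -0.0075], [0, 0, -0.0075], [0, 0, -0.0075], [0, 0, -0.0045], [0, 0, 0], [0, 0, 0]]' --dr '[[0, 0, 0], [0, 0, 0], [0, 0, 0], [0, 0, 0], [0, 0, 0], [0, 0, 0]]'

```text
clock: 21.95
ee_pos: [0.501, 0.0234, 0.0258]
ee_rot: [[-0.0, 0.005, -1.0], [-0.0, -1.0, -0.005], [-1.0, 0.0, 0.0]]
force: [-2.6, -0.6, -7.4]
gripper_width: 0.526
```

```bash
python3 needle.py
```

```text
22.25 [0.501  0.0234 0.0259] F [-3.18 -0.19 -7.31] needle (np.float32(99.33089), np.float64(252.0), 3, 1)
```

Call:
servo_tool --translation '[[0.003, 0, 0], [0.003, 0, 0], [0, 0, 0]]' --dr '[[0, 0, 0], [0, 0, 0], [0, 0, 0]]'

```text
clock: 22.62
ee_pos: [0.5012, 0.0234, 0.0255]
ee_rot: [[0.0, 0.004, -1.0], [0.0, -1.0, -0.004], [-1.0, -0.0, -0.0]]
force: [-3.4, 0.8, -6.6]
gripper_width: 0.529
```

```bash
python3 needle.py
```

```text
22.925 [0.5012 0.0234 0.0255] F [-2.62  0.19 -6.2 ] needle (np.float32(101.86003), np.float64(244.0), 3, 2)
```

Call:
servo_tool --translation '[[0.003, 0, 0.001], [0.002, 0, 0], [0, 0, 0]]' --dr '[[0, 0, 0], [0, 0, 0], [0, 0, 0]]'

```text
clock: 23.3
ee_pos: [0.5012, 0.0234, 0.0255]
ee_rot: [[0.0, 0.005, -1.0], [0.0, -1.0, -0.005], [-1.0, -0.0, -0.0]]
force: [-5.7, 0.1, 0.8]
gripper_width: 0.525
```

```bash
python3 needle.py
```

```text
23.6 [0.5012 0.0234 0.0255] F [-5.3   0.6  -0.26] needle (np.float32(97.17474), np.float64(244.0), 3, 2)
```

Call:
servo_tool --translation '[[0, 0, 0], [0, 0, 0], [0, 0, 0], [0, 0, 0], [0, 0, 0], [0, 0, 0]]' --dr '[[0, 0, 0], [0, 0, 0], [0, 0, 0], [0, 0, 0], [0, 0, 0], [0, 0, 0]]' --gripper 72

```text
clock: 24.35
ee_pos: [0.501, 0.0234, 0.025]
ee_rot: [[0.0, 0.004, -1.0], [-0.0, -1.0, -0.004], [-1.0, 0.0, -0.0]]
force: [0.1, 0.1, 0.1]
gripper_width: 0.723
```

```bash
python3 needle.py; python3 -c "
import cv2
cv2.imwrite('pics/l.png',cv2.resize(cv2.imread('pics/last.png')[0:290,210:430],None,fx=2,fy=2,interpolation=3))"
```

```text
24.65 [0.5009 0.0234 0.025 ] F [-0.14  0.24  0.14] needle (np.float32(98.89494), np.float64(244.0), 3, 2)
```

View pics/l.png

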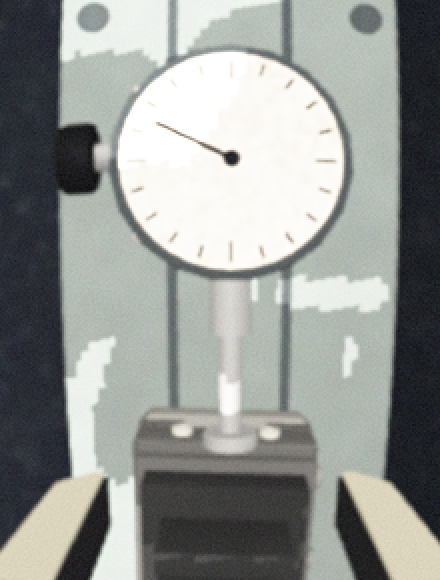

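The needle reads about 115° clockwise from zero, which is about 3.2 mm. The pallet is flush on the disc and the fingers are clear on both sides. I'll retreat straight up.

Call:
servo_tool --translation '[[-0.05, 0, 0], [-0.2, 0, 0], [-0.4, 0, 0], [-0.5, 0, 0], [-0.5, 0, 0], [-0.4, 0, 0], [0, 0, 0], [0, 0, 0], [0, 0, 0], [0, 0, 0]]' --dr '[[0, 0, 0], [0, 0, 0], [0, 0, 0], [0, 0, 0], [0, 0, 0], [0, 0, 0], [0, 0, 0], [0, 0, 0], [0, 0, 0], [0, 0, 0]]'

```text
clock: 25.9
ee_pos: [0.5003, 0.0234, 0.1879]
ee_rot: [[-0.002, 0.005, -1.0], [0.0, -1.0, -0.005], [-1.0, -0.0, 0.002]]
force: [-0.0, -0.7, 0.0]
gripper_width: 0.719
```

```bash
python3 - <<'E'
from h import *
s=read_state();print(s['clock'],s['ee_pos'],s['force'])
im=grab_frame('wrist');im2=grab_frame('scene')
a=cv2.resize(im[:320,160:480,::-1],None,fx=1.25,fy=1.25); b=cv2.resize(im2[120:340,190:470,::-1],(400,314))
o=np.zeros((400,800,3),np.uint8);o[:400,:400]=a;o[:314,400:]=b
cv2.imwrite('pics/fin.png',o)
E
```

```text
25.9 [0.50026512 0.02343678 0.18787064] [-0.00092156 -0.7016749   0.03209064]
```

```bash
python3 - <<'E'
from needle import *
c=get_calibration('wrist');im=grab_frame('wrist')
print(proj('wrist',[[.594,.0227,.051]],c),needle(im,c,6,17))
im=grab_frame('scene')
for t in ['electrode_14','ring_gauge','stylus_tin']: print(t,[(round(d['p'],2),np.round(d['box'])) for d in outline_of(t,'scene')])
print(proj('scene',[[.501,.0229,.045]]))
E
```

```text
[[323.268661   100.03013085]] (np.float32(9.537994), np.float64(48.0), -3, -3)
electrode_14 [(0.97, array([264., 128., 288., 151.])), (0.95, array([302., 226., 332., 265.])), (0.9, array([362., 259., 410., 315.])), (0.65, array([228., 187., 261., 220.]))]
ring_gauge [(0.85, array([434., 217., 467., 243.])), (0.47, array([363., 259., 411., 312.]))]
stylus_tin [(0.58, array([385., 221., 434., 255.]))]
[[243.10560198 201.70702731]]
```

```bash
python3 - <<'E'
from h import *
c=get_calibration('wrist');im=grab_frame('wrist')
g=cv2.cvtColor(im,cv2.COLOR_RGB2GRAY)
u,v=proj('wrist',[[.594,.0227,.051]],c)[0].round().astype(int)
w=g[v-40:v+40,u-40:u+40]
n,l,st,ce=cv2.connectedComponentsWithStats((w>215).astype(np.uint8)); k=1+st[1:,4].argmax(); print(st[k],ce[k])
x,y,W,H,_=st[k]
for r in w[y+2:y+H-2:1, x:x+W]: print(''.join('#' if p<130 else '+' if p<200 else '.' for p in r))
E
```

```text
[   0    0   67   80 3440] [29.20436047 40.65610465]
........................++........+++++++++++++++++++++#+++++++++++
........................++........+++++++++++++++++++++#+++++++++++
........................++........+++++++++++++++++++++#+++++++++++
........................++.......++++++++++++++++++++++#+++++++++++
........................++.....++++++++++++++++++++++++#+++++++++++
........................++....+++++++++++++++++++++++++#+++++++++++
........................+++..++++++++++++++++++++++++++#+++++++++++
........................+++..++++++++++++++++++++++++++#+++++++++++
........................+++++++++++++++++++++++++++++++#+++++++++++
.......................++#+++++++++++++++++++++++++++++#+++++++++++
.......................+##+++++++++++++++++++++++++++++#+++++++++++
.......................+##+++++++++++++++++++++++++++++#+++++++++++
.......................+##+++++++++........+++++#++++++#+++++++++++
.......................++#++++++..............+++##+++##+++++++++++
......................+++##++....................+++####+++++++++++
......................++##+
[... 3420 characters left out ...]
++++++.++...........
........................++.................++++++++++.++...........
........................++......................+++++.++...........
........................++......................+++++.++...........
........................++......................+++++.++...........
........................++......................+++++.++...........
........................++......................+++++.++...........
........................++......................++++++++...........
........................++.....................++++++++++..........
........................++...................++++++++++++..........
........................++...................+++++++++##+.+++++....
```

```bash
python3 - <<'E'
from h import *
im=grab_frame('wrist');c=get_calibration('wrist')
g=cv2.cvtColor(im,cv2.COLOR_RGB2GRAY).astype(np.float32)
u,v=proj('wrist',[[.594,.0227,.051]],c)[0].round()
cx,cy=u-40+40.3,v-40+39.5
a=np.arange(0,360,2.);r=np.arange(4,18)[:,None];t=np.radians(a)[None]
w=cv2.remap(g,(cx+r*np.sin(t)).astype(np.float32),(cy+r*np.cos(t)).astype(np.float32),1).mean(0)
w=w-cv2.blur(np.r_[w,w,w][None],(41,1))[0][180:360]
i=np.argsort(w)[:6];print(a[i],w[i]); print(read_state()['clock'])
E
```

```text
[246. 248. 244. 250. 242. 252.] [-6.3684387 -5.6515045 -5.555664  -4.045685  -3.3085938 -2.7539673]
26.35
```

The needle is at 246°, so 114° of turn and about 3.2 mm, unchanged since the release. I'm handing in.

```bash
python3 -c "
from cell import *
print(hand_in())"
```

```text
the job is handed in; nothing more can be done
None
```

I took the three-rib electrode out of the tray and set it down at the loading point by feel. I then lifted it a hair, moved it along to find the plunger tip by touch, and pressed on. I lowered it onto the plate, let go and lifted the arm straight up. The job was handed in at about 26 s of the 64 s allowed.

**Last checks**
- **Plunger:** the needle stood at about 114°, so the plunger is in about 3.2 mm. It read the same just before release, after release and after the retreat. The force before setting down, about 3.2 N, suggests about 3.5 mm. The highest reading seen was about 3.3 mm, well under the 8 mm limit.
- **Squareness:** the gripper was within about 0.1° of the plate's long edges as fitted from the picture. I did not measure the electrode's own angle after release.
- **Other things:** the network still finds the other two electrodes, the ring gauge and the tin in the scene image, and the electrode is where I placed it. Most boxes match the first pictures within about 3 pixels. The first box on electrode_11 was about 38 pixels right of the last one, but its last box matches where it stood in the first picture I viewed.
- **Robot:** it is clear of everything, at about zero force, with the tool tip about 0.19 m up.

**Failed or disagreed**
- The final overview picture could not be viewed because the 12-picture limit was reached, so the closing checks were numerical.
- The first automatic needle reading from the raised pose failed with a faint match. I re-read it with the hub centre corrected.
- The fixed cameras put the gauge's centre line 7 to 11 mm off the wrist camera's reading. I used the wrist camera, and the plunger met the pallet centrally.

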